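# Roll a battery cell tab-up and line it up with its neighbour

### The arm

A 6-joint arm with a two-finger parallel gripper is mounted at the origin on the work surface. World frame = base frame: x ahead of the robot, y to its left, z up, the work surface at z = 0. Lengths are in m, angles in rad, forces in N, time in s.
With the tool pointing down it reaches from about 0.375 to 0.975 m from the base axis. Payload 3.8 kg.
Tool frame: the origin (TCP) lies midway between the tips of the shut fingers; the grasp point (between the pads) lies 19 mm behind it; z points along the fingers, y is the line along which they close (so a half turn about z gives the same grasp; the last joint's range is limited). The gripper opens to 85 mm and grips with 20 to 120 N. Pads are 22 mm wide; open, the fingers measure 114 mm over their backs; the gripper's body (76 mm by 85 mm) begins 54 mm behind the grasp point. The pads swing forward as they close: fully open they stand 13 mm farther back than shut.
Start: joints at [-1.365, 0.264, 1.604, -0, 1.274, -0.037], TCP at [0.162, -0.655, 0.231] pointing down, gripper open.
Joint ranges: [-2.63, 2.63], [-0.94, 2.18], [0.31, 2.57], [-1.31, 4.45], [0, 2.66], [-2.55, 2.55]. Speed limits (rad/s): [2.57, 2.57, 3.14, 3.14, 3.14, 3.14].

### API

Orientations are given as a rotation vector (axis times angle).
In Python, from workcell import read_state, vision, ticket gives the robot as it stands. The module is installed in compiled form; this text tells all that it offers.
- The arm moves only by the tool jog_arm, never from a script. Its arguments are lists of equal length, an entry for each row: "turn": the turn, a rotation vector about the tool's x, y, z in rad, a list of three; "delta_pos": the shift along the tool's x, y, z in m, a list of three; "gripper": the finger opening in m, from 0 to 0.0854. In form: {"turn": [[rx, ry, rz], ...], "delta_pos": [[dx, dy, dz], ...], "gripper": [gripper, ...]}. A call has 1 to 20 rows; each row shifts and turns the commanded pose from where the row before left it, along the tool's axes as they then stand; what a row does not reach is not made up. A row lasts 1/12 s, in which the tool goes at most 41.7 mm and 7.16 degrees, less where a joint would pass 70% of its speed; a pose out of reach is approached as far as the arm can. A call with a gripper value outside its range is refused whole. The fingers move at their own pace and stop on an object; "grip_force" is the grip in N (left out, the last holds). Time passes only in rows, so rows that do not move let the fingers close. It gives the time, the measured TCP pose, the force, the opening and the grip force at its end, in the units of the state.
- read_state(): the state, without advancing time (a new reading comes with each control period).
- vision.read_camera(name): name is "side" or "top"; returns the picture (480x640x3 uint8, red, green, blue); there is no depth.
- vision.calibration(name): a dict with "vfov" (degrees; the focal length in pixels is half the picture's height over the tangent of half this angle, whatever the lens; pixels are square), "cx", "cy" (the principal point, pixels), "R" (3x3) and "t" (3): a world point X has camera coordinates R X + t. Camera axes: x right, y down, z forward; pixel columns grow to the right and rows downward; lengths in m; the calibration is good to about 2 mm. A picture is of the moment at which its call begins. calibration takes no time and is no camera call.
- ticket.finish_job(): hands the job in; it is judged then, once.
The state is a dict: "time": time; "q": joint angles; "joint_vel": joint speeds; "joint_torque": joint torques, N m; "tool_pos": TCP position; "tcp_rot": TCP orientation; "wrist_force": force on the tool from outside, world axes, zero at the start; "torque": the same for the moment, N m; "width": opening from 0.0 (shut) to 1.0 (fully open); "grip_force": force on a finger pad.
Only numpy, scipy, OpenCV 4.12 (cv2) and the standard library are available. Lean on these libraries where they do the work, as an engineer would, in place of code of your own. Each camera call takes 0.05 s, during which the arm holds its last target. There are 200 camera calls.

### The job

Two big battery cells lie in the lanes of the turning tray; one is finished, its steel weld tab facing straight up. With the fingertips roll the other cell along its lane to bring its tab straight up too, and leave it exactly in line with the finished cell, end to end, tab still up and lying still, so that one straight strip can be welded over both tabs. Do not lift it off the lane floor, do not press or squeeze it hard, and leave the finished cell and the things around the tray alone.

Things in the scene. Friction and masses are not known exactly. Their poses are not given: they have to be found in the camera images.
- tray: fixed aluminium tray 270 x 282 mm with two rubber-floored lanes. Origin: centre of its underside, on the bench; x along the lanes (the way cells roll), z up. Lane floors at z = 10 mm, lanes centred at y = -68 and +68, 126 mm wide; rails beside them have tops at 22; end stops: inner faces at x = -125 and +125, tops at 24, so a cell's axis can go from x = -104 to +104 mm
- cell: the cell to turn: loose metal cylinder, 46 mm diameter, 120 long, about 0.5 kg, lying across either lane. Origin on its axis at mid length, 33 mm above the bench; y along its axis, level, as the tray's y. Smooth can from y = -24 to +60 mm (press here); black band, recessed 2 mm, with the tab, y = -51 to -25; end ring y = -60 to -52
- band: the black band of that cell, fixed firmly on it and turning with it. Origin at the cell's origin, y along the cell's axis, z pointing from the axis to the weld tab: z must end up pointing straight up
- tab (a point): centre of the outer face of that cell's weld tab, a bare steel rectangle 22 mm along the axis x 12 mm round the cell, the only one on the band; 38 mm from mid length towards -y and 22.5 mm from the axis
- done_cell: the finished cell in the other lane, loose, of the same shape and size, its tab already up: origin on its axis at mid length, x along the lane, y along the axis, z towards its tab. The other cell's origin must end at the same x along the lane. Leave this one alone
- tape: loose roll of yellow tape lying flat, 90 mm across, 24 mm high, left of the tray; origin under its centre. Leave it alone
- driver: loose screwdriver lying on the bench right of the tray, about 200 mm long. Leave it alone
- screw_cup: loose white cup, 68 mm across, 60 mm high, far left of the tray; origin under its centre. Leave it alone
Mind the look-alikes: they are no part of the job. What is shaped like the cell but purple or yellow is not meant.

How it is judged:
On the way:
1. the cell has been rolled at least 20 mm along its lane (distance of cell from where it was at the start of the episode above 0.02 m), for 0.1 s.
At the end, for the whole second after the job is handed in: the cell's weld tab faces up within 12 degrees (0.21 rad); its axis is in line with the finished cell's within 8 mm along the lane; it lies on its lane's floor (axis 29 to 37 mm above the tray's underside), square across the lane within 0.15 rad, and is still (under 10 mm/s and 0.3 rad/s) (angle between band's own z axis and vertical below 0.21 rad and z of tab in the frame of tray above 0.045 m and z of cell in the frame of tray between 0.029 and 0.037 m and angle between the y axis of cell and the y axis of tray, either way round below 0.15 rad and linear speed of cell below 0.01 m/s and angular speed of cell below 0.3 rad/s and x of cell in the frame of done_cell between -0.008 and 0.008 m); the robot touches nothing.
It fails at once if the cell is lifted more than 8 mm off the lane floor (z of cell in the frame of tray above 0.041 m).
It fails at once if the fingers press or squeeze the cell with more than 90 N in all (contact force between the fingers and cell above 90 N).
It fails at once if the finished cell is shifted more than 8 mm or turned so that its tab leans more than 0.25 rad (distance of done_cell from where it was at the start of the episode above 0.008 m or angle between done_cell's own z axis and vertical above 0.25 rad).
It fails at once if the tape, screwdriver or cup is moved more than 20 mm (distance of any of tape, driver, screw_cup from where it was at the start of the episode above 0.02 m).
It also fails if it takes over 72 s, if anything falls off the work surface, if the arm or the gripper's body presses on something with over 40 N, if the wrist force passes 120 N, or if a joint passes its speed limit or range.

## Working session

There is one attempt and no reset: what is moved stays moved. The work goes in short steps, Python scripts to look and compute and a tool call to move; the robot and the scene stay as the last step left them, time stands still between calls to the robot, and variables do not carry over. Pictures are saved under pics/ and viewed, at most 10 in all, crops included, and the job is handed in when it is done.

Besides the shell and the picture viewer there is one more tool, called after "Request:" in YAML: its name, and indented under it one key for each argument. jog_arm: Moves the arm, as the interface text tells. Its arguments: {"type":"object","properties":{"turn":{"type":"array","items":{"type":"array","items":{"type":"number"}}},"delta_pos":{"type":"array","items":{"type":"array","items":{"type":"number"}}},"gripper":{"type":"array","items":{"type":"number"}},"grip_force":{"type":"number"}},"required":["turn","delta_pos","gripper"]}

```bash
mkdir -p pics; python3 - <<'E'
from workcell import read_state, vision
import cv2,numpy as np
for n in("top","side"):
    im=vision.read_camera(n); cv2.imwrite(f"pics/{n}0.png",im[:,:,::-1])
    print(n,vision.calibration(n))
print(read_state())
E
```

```text
top {'vfov': 57.55267951540823, 'cx': 323.33144671015054, 'cy': 241.01269133609674, 'R': array([[-2.54668283e-04, -9.99982483e-01, -5.91344973e-03],
       [-9.86054763e-01,  1.23523460e-03, -1.66416582e-01],
       [ 1.66420972e-01,  5.78860425e-03, -9.86037805e-01]]), 't': array([-0.03510449,  0.49174976,  0.99957988])}
side {'vfov': 43.26296468960929, 'cx': 336.7280534462862, 'cy': 232.59352810402734, 'R': array([[-0.72820665, -0.68521224,  0.01411588],
       [-0.39880963,  0.40690338, -0.82181538],
       [ 0.55737416, -0.60408098, -0.56957899]]), 't': array([0.34895396, 0.26619987, 1.27808116])}
{'time': 0.1, 'q': array([-1.36489618e+00,  2.64714983e-01,  1.60526092e+00, -1.62500322e-05,
        1.27370279e+00, -3.68899625e-02]), 'joint_vel': array([-0.00048362,  0.00041971, -0.00270514,  0.00070268, -0.00041348,
       -0.00029716]), 'joint_torque': array([ 3.70876460e-04, -5.16707253e+01, -3.68588877e+01, -6.26007773e-05,
        6.27610847e-03,  1.49813798e-05]), 'tool_pos': array([ 0.16213985, -0.65454385,  0.2300488 ]), 'tcp_rot': array([-3.11640970e+00, -3.80193685e-01,  3.00685572e-04]), 'wrist_force': array([-0.39104235,  0.11852608, -0.40943854]), 'torque': array([-0.02892625, -0.04541121, -0.02484375]), 'grip_force': 0.0, 'width': 1.0004614595879764}
```

View pics/top0.png

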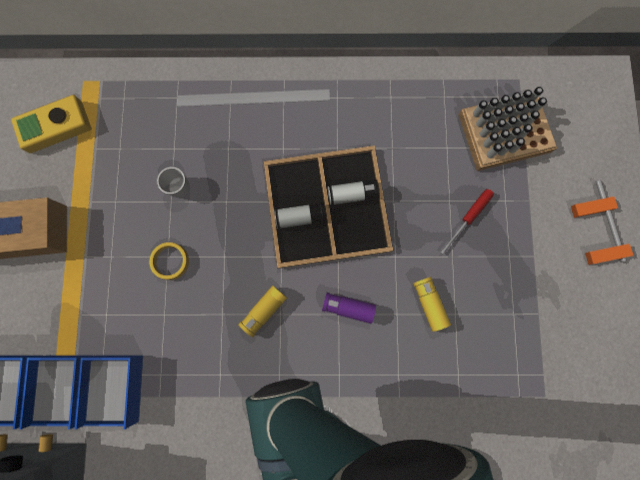

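View pics/side0.png

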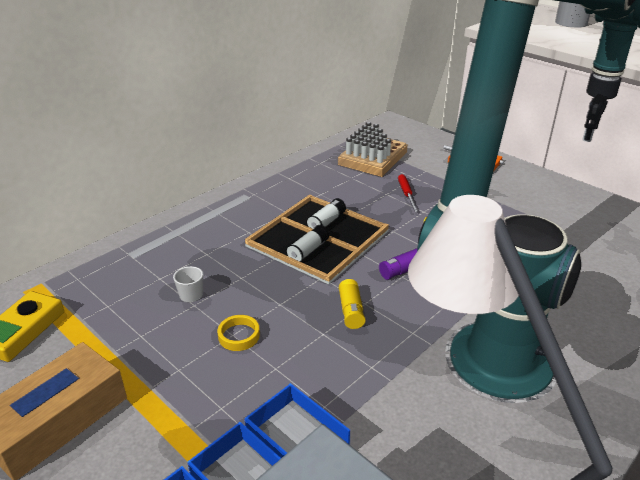

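The candidates in the top view are the white cell in the left lane (293,216), with no tab visible, and the white cell in the right lane (347,193), whose tab shows at (370,187), so it is the finished one. The look-alikes are purple (349,307) and yellow (262,311) and (432,304). I choose the left-lane cell and will check it in a close crop.

```bash
python3 - <<'E'
import cv2,numpy as np
a=cv2.imread("pics/top0.png")[140:275,258:400]; b=cv2.imread("pics/side0.png")[190:285,240:395]
a=cv2.resize(a,None,fx=4,fy=4,interpolation=cv2.INTER_CUBIC)[:540]
b=cv2.resize(b,None,fx=5,fy=5,interpolation=cv2.INTER_CUBIC)
cv2.imwrite("pics/c1.png",a);cv2.imwrite("pics/c2.png",b)
E
```

```text
(no output)
```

View pics/c1.png

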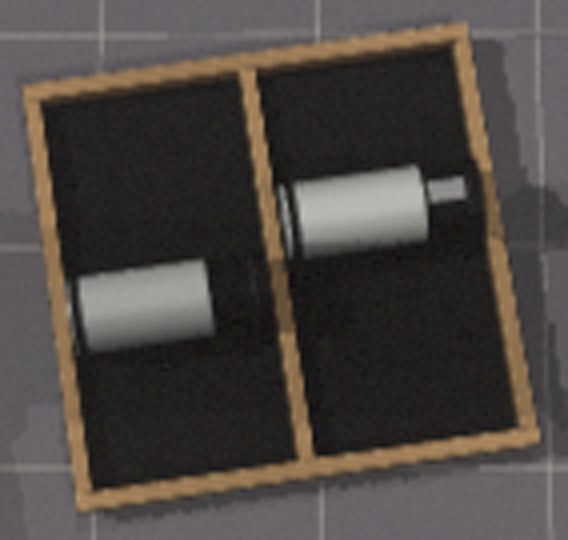

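View pics/c2.png

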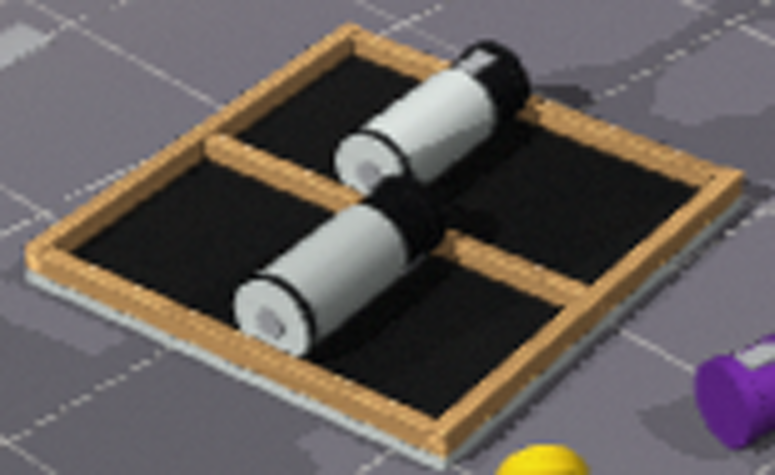

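The top crop shows the left cell as a white can at (145,305) with a plain black band to its right and no tab. The right cell is finished, with its tab at (447,190). The side crop also shows no tab on the left cell's band (405,220), so that tab lies low and out of sight. Next I measure the poses.

```bash
cat >h.py <<'E'
from workcell import read_state, vision, ticket
import cv2,numpy as np
def cast(n,uv,z):
    c=vision.calibration(n); f=240/np.tan(np.radians(c["vfov"]/2))
    uv=np.atleast_2d(uv); d=np.c_[(uv[:,0]-c["cx"])/f,(uv[:,1]-c["cy"])/f,np.ones(len(uv))]@c["R"]
    C=-c["R"].T@c["t"]; return C+d*((z-C[2])/d[:,2])[:,None]
def proj(n,X):
    c=vision.calibration(n); f=240/np.tan(np.radians(c["vfov"]/2))
    p=np.atleast_2d(X)@c["R"].T+c["t"]; return np.c_[c["cx"]+f*p[:,0]/p[:,2],c["cy"]+f*p[:,1]/p[:,2]]
def cans(im,z=0.045):
    "white cans in the top picture inside the tray: world corners, centre"
    hsv=cv2.cvtColor(im,cv2.COLOR_RGB2HSV); m=((hsv[...,1]<45)&(hsv[...,2]>105)).astype(np.uint8)
    k=np.zeros_like(m); k[150:262,270:388]=1; m*=k
    out=[]
    for c in cv2.findContours(m,cv2.RETR_EXTERNAL,cv2.CHAIN_APPROX_NONE)[0]:
        if cv2.contourArea(c)>8:
            r=cv2.minAreaRect(c); out.append((cv2.contourArea(c),r,cast("top",r[0],z)[0]))
    return out
E
python3 - <<'E'
from h import *
im=cv2.imread("pics/top0.png")[:,:,::-1].copy()
hsv=cv2.cvtColor(im,cv2.COLOR_RGB2HSV)
m=((hsv[...,0]>5)&(hsv[...,0]<22)&(hsv[...,1]>70)&(hsv[...,2]>80)).astype(np.uint8)
k=np.zeros_like(m);k[135:280,250:410]=1
c=max(cv2.findContours(m*k,cv2.RETR_EXTERNAL,cv2.CHAIN_APPROX_NONE)[0],key=cv2.contourArea)
W=cast("top",c[:,0,:].astype(float),.023)
r=cv2.minAreaRect(W[:,:2].astype(np.float32)); print("tray",r); print(cv2.boxPoints(r))
for o in cans(im): print(o)
c=vision.calibration("top"); print(-c["R"].T@c["t"])
c=vision.calibration("side"); print(-c["R"].T@c["t"])
E
```

```text
tray ((0.5847694873809814, -0.043405547738075256), (0.2716227173805237, 0.28212103247642517), 8.2943696975708)
[[ 0.43002945  0.07658747]
 [ 0.47072798 -0.20258257]
 [ 0.7395095  -0.16339856]
 [ 0.698811    0.11577147]]
(8.5, ((382.5, 258.0), (4.0, 9.0), 90.0), array([ 0.45031829, -0.17483531,  0.045     ]))
(10.5, ((272.5, 258.5), (5.0, 5.0), 90.0), array([0.44939417, 0.08438547, 0.045     ]))
(427.0, ((293.78997802734375, 214.52996826171875), (14.8492431640625, 31.961227416992188), 81.8698959350586), array([0.5555562 , 0.03532744, 0.045     ]))
(30.5, ((369.0, 186.5), (8.0, 5.0), 0.0), array([ 0.62481923, -0.14613794,  0.045     ]))
(458.0, ((348.0, 191.49998474121094), (16.19005584716797, 31.85145378112793), 82.40535736083984), array([ 0.61239862, -0.09517349,  0.045     ]))
[ 0.3185322  -0.04149747  1.06725128]
[-0.35209575  0.90285442  0.94180953]
```

```bash
cat >>h.py <<'E'
T=np.array([.5848,-.0434]); YAW=np.radians(8.294)
RT=np.array([[np.cos(YAW),-np.sin(YAW)],[np.sin(YAW),np.cos(YAW)]])
def totray(p): return (np.asarray(p)[...,:2]-T)@RT
def toworld(p): return RT@np.asarray(p)+T
def look(im,thr=65):
    hsv=cv2.cvtColor(im,cv2.COLOR_RGB2HSV); m=((hsv[...,1]<60)&(hsv[...,2]>thr)).astype(np.uint8)
    h,w=m.shape; p=cast("top",np.c_[np.tile(np.arange(w),h),np.repeat(np.arange(h),w)].astype(float),.033)
    t=totray(p).reshape(h,w,2); m[(abs(t[...,0])>.122)|(abs(abs(t[...,1])-.068)>.061)]=0
    for c in cv2.findContours(m,cv2.RETR_EXTERNAL,cv2.CHAIN_APPROX_NONE)[0]:
        if cv2.contourArea(c)<8: continue
        mk=np.zeros_like(m);cv2.drawContours(mk,[c],-1,1,-1)
        v,u=np.nonzero(mk); q=totray(cast("top",np.c_[u,v].astype(float),.033))*1000
        uv=[u.mean(),v.mean()]
        print("area",len(u),"uv",np.round(uv,1),"centroid z33",np.round(q.mean(0),1),"z55",np.round(totray(cast("top",uv,.0555))*1000,1),"x",np.round(np.percentile(q[:,0],[3,97]),1),"y",np.round([q[:,1].min(),q[:,1].max()],1))
E
python3 - <<'E'
from h import *
im=cv2.imread("pics/top0.png")[:,:,::-1].copy()
print(im[205:230,292].max(1)); print(im[180:206,347].max(1))
for t in(60,75,95): look(im,t)
E
```

```text
[ 33  38  96 137 147 153 158 158 162 163 162 159 155 143 135 125 117 109
  98  82  67  53  31  29  28]
[ 35  32  32  80 129 154 164 172 176 181 184 183 186 180 172 165 153 144
 134 113  84  70  48  26  29  26]
area 605 uv [293.8 215.6] centroid z33 [-17.2  82.9] z55 [[-22.6  82. ]] x [-38.8   4.2] y [ 43.1 123.1]
area 34 uv [329.1 194. ] centroid z33 [23.6 -9.6] z55 [[17.4 -8.5]] x [ 3.4 41.6] y [-12.2  -7. ]
area 662 uv [349.9 191.5] centroid z33 [ 22.6 -60.9] z55 [[ 16.3 -58.7]] x [ 0.2 43.8] y [-121.5  -15.9]
area 574 uv [293.9 215.3] centroid z33 [-16.5  82.6] z55 [[-21.9  81.7]] x [-37.3   4.2] y [ 43.5 122. ]
area 31 uv [329.1 193.9] centroid z33 [23.9 -9.6] z55 [[17.7 -8.5]] x [ 3.2 41.8] y [-12.2  -7. ]
area 629 uv [349.7 191.4] centroid z33 [ 22.9 -60.6] z55 [[ 16.7 -58.4]] x [ 1.6 43.5] y [-121.1  -16.3]
area 511 uv [293.8 214.6] centroid z33 [-14.9  82.6] z55 [[-20.4  81.7]] x [-33.5   3.8] y [ 43.8 121.6]
area 576 uv [350. 191.] centroid z33 [ 23.7 -61.4] z55 [[ 17.5 -59.2]] x [ 3.8 43. ] y [-119.9  -17.4]
```

Request:
jog_arm:
  turn:
    - [0,0,0]
    - [0,0,0]
    - [0,0,0]
    - [0,0,0]
    - [0,0,0]
    - [0,0,0]
    - [0,0,0]
    - [0,0,0]
    - [0,0,0]
    - [0,0,0]
    - [0,0,0]
    - [0,0,0]
    - [0,0,0]
    - [0,0,0]
    - [0,0,0]
    - [0,0,0]
    - [0,0,0]
    - [0,0,0]
    - [0,0,0]
    - [0,0,0]
  delta_pos:
    - [0.0274,-0.0283,0]
    - [0.0274,-0.0283,0]
    - [0.0274,-0.0283,0]
    - [0.0274,-0.0283,0]
    - [0.0274,-0.0283,0]
    - [0.0274,-0.0283,0]
    - [0.0274,-0.0283,0]
    - [0.0274,-0.0283,0]
    - [0.0274,-0.0283,0]
    - [0.0274,-0.0283,0]
    - [0.0274,-0.0283,0]
    - [0.0274,-0.0283,0]
    - [0.0274,-0.0283,0]
    - [0.0274,-0.0283,0]
    - [0.0274,-0.0283,0]
    - [0.0274,-0.0283,0]
    - [0.0274,-0.0283,0]
    - [0.0274,-0.0283,0]
    - [0.0274,-0.0283,0]
    - [0.0274,-0.0283,0]
  gripper: [0.0854,0.0854,0.0854,0.0854,0.0854,0.0854,0.0854,0.0854,0.0854,0.0854,0.0854,0.0854,0.0854,0.0854,0.0854,0.0854,0.0854,0.0854,0.0854,0.0854]
  grip_force: 20

```text
time: 1.77
tool_pos: [0.5584, 0.0279, 0.2308]
tcp_rot: [3.118, 0.381, -0.001]
wrist_force: [0.5, -0.2, 0.5]
width: 0.998
grip_force: 0.0
```

Request:
jog_arm:
  turn:
    - [0,0,-0.1228]
    - [0,0,-0.1228]
    - [0,0,-0.1228]
    - [0,0,-0.1228]
    - [0,0,-0.1228]
    - [0,0,-0.1228]
    - [0,0,-0.1228]
    - [0,0,-0.1228]
    - [0,0,-0.1228]
    - [0,0,-0.1228]
    - [0,0,-0.1228]
    - [0,0,-0.1228]
    - [0,0,0]
    - [0,0,0]
  delta_pos:
    - [0,0,0]
    - [0,0,0]
    - [0,0,0]
    - [0,0,0]
    - [0,0,0]
    - [0,0,0]
    - [0,0,0]
    - [0,0,0]
    - [0,0,0]
    - [0,0,0]
    - [0,0,0]
    - [0,0,0]
    - [0,0,0]
    - [0,0,0]
  gripper: [0.0854,0.0854,0.0854,0.0854,0.0854,0.0854,0.0854,0.0854,0.0854,0.0854,0.0854,0.0854,0.0854,0.0854]

```text
time: 2.93
tool_pos: [0.5578, 0.0259, 0.2308]
tcp_rot: [-2.058, -2.373, 0.001]
wrist_force: [0.3, -0.1, -0.7]
width: 1.002
grip_force: 0.0
```

```bash
cat >>h.py <<'E'
from scipy.spatial.transform import Rotation as Ro
def tool():
    s=read_state(); R=Ro.from_rotvec(s["tcp_rot"]).as_matrix()
    print("t",round(s["time"],2),"tray xy",np.round(totray(s["tool_pos"])*1000,1),"z",round(s["tool_pos"][2]*1000,1),"F",np.round(s["wrist_force"],1),"w",round(s["width"]*85.4,1),"grip",s["grip_force"])
    L=np.eye(3);L[:2,:2]=RT; print("tool axes in tray (cols)\n",np.round(L.T@R,3))
E
python3 -c "
from h import *
tool()"
```

```text
t 2.93 tray xy [-16.7  72.5] z 230.8 F [ 0.3 -0.1 -0.7] w 85.6 grip 0.0
tool axes in tray (cols)
 [[ 0.003  1.    -0.001]
 [ 1.    -0.003  0.   ]
 [ 0.    -0.001 -1.   ]]
```

Request:
jog_arm:
  turn:
    - [0,0,0]
    - [0,0,0]
    - [0,0,0]
    - [0,0,0]
    - [0,0,0]
    - [0,0,0]
    - [0,0,0]
    - [0,0,0]
    - [0,0,0]
    - [0,0,0]
    - [0,0,0]
    - [0,0,0]
    - [0,0,0]
    - [0,0,0]
  delta_pos:
    - [0.009,0,0.026]
    - [0,0,0.03]
    - [0,0,0.03]
    - [0,0,0.03]
    - [0,0,0.03]
    - [0,0,0.02]
    - [0,0,0.02]
    - [0,0,0.015]
    - [0,0,0.012]
    - [0,0,0]
    - [0,0,0]
    - [0,0,0]
    - [0,0,0]
    - [0,0,0]
  gripper: [0.0854,0.0854,0.0854,0.0854,0.0854,0.0854,0.0854,0.0854,0.0854,0.075,0.065,0.054,0.054,0.054]

```text
time: 4.1
tool_pos: [0.5581, 0.0349, 0.0197]
tcp_rot: [2.053, 2.375, 0.003]
wrist_force: [0.1, 1.0, -0.8]
width: 0.63
grip_force: 0.0
```

```bash
python3 - <<'E'
from h import *
tool()
a=vision.read_camera("top");b=vision.read_camera("side")
a=cv2.resize(a[140:275,258:400],None,fx=3,fy=3,interpolation=2);b=cv2.resize(b[150:285,240:395],None,fx=3,fy=3,interpolation=2)
cv2.imwrite("pics/s1.png",np.hstack([a,b[:405]])[:,:,::-1][:,:800])
E
```

```text
t 4.1 tray xy [-15.2  81.3] z 19.7 F [ 0.1  1.  -0.8] w 53.8 grip 0.0
tool axes in tray (cols)
 [[-0.     1.     0.003]
 [ 1.     0.    -0.   ]
 [-0.     0.003 -1.   ]]
```

View pics/s1.png

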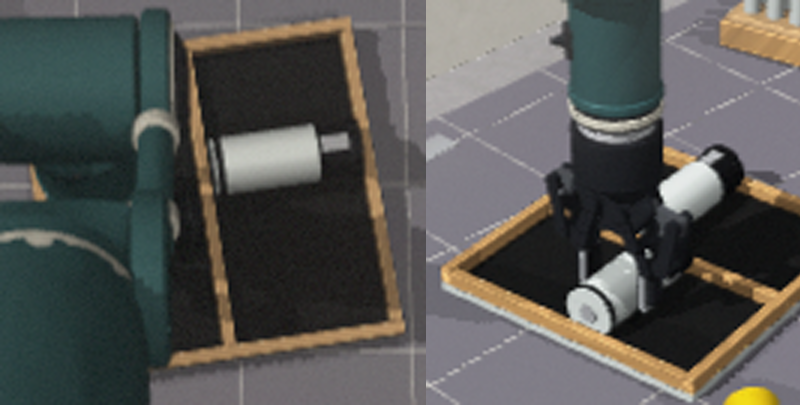

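The right half shows the fingers straddling the white can in the left lane. In the left half (top view) the arm hides the cell, so I'll step aside to look. First I roll it forward in the cage.

Request:
jog_arm:
  turn:
    - [0,0,0]
    - [0,0,0]
    - [0,0,0]
    - [0,0,0]
    - [0,0,0]
    - [0,0,0]
    - [0,0,0]
    - [0,0,0]
    - [0,0,0]
    - [0,0,0]
    - [0,0,0]
    - [0,0,0]
    - [0,0,0]
    - [0,0,0]
    - [0,0,0]
    - [0,0,0]
    - [0,0,0]
  delta_pos:
    - [0,0.002,0]
    - [0,0.004,0]
    - [0,0.004,0]
    - [0,0.004,0]
    - [0,0.004,0]
    - [0,0.004,0]
    - [0,0.004,0]
    - [0,0.004,0]
    - [0,0.004,0]
    - [0,0.002,0]
    - [0,0.001,0]
    - [0,0,0]
    - [0,0,0]
    - [0,0,0]
    - [0,0,0]
    - [0,0,0]
    - [0,0,0]
  gripper: [0.054,0.054,0.054,0.054,0.054,0.054,0.054,0.054,0.054,0.054,0.054,0.05,0.048,0.048,0.06,0.075,0.0854]

```text
time: 5.62
tool_pos: [0.5932, 0.0402, 0.0182]
tcp_rot: [-2.054, -2.377, 0.0]
wrist_force: [-0.7, -0.5, -0.2]
width: 0.955
grip_force: 0.0
```

Request:
jog_arm:
  turn:
    - [0,0,0]
    - [0,0,0]
    - [0,0,0]
    - [0,0,0]
    - [0,0,0]
    - [0,0,0]
    - [0,0,0]
    - [0,0,0]
    - [0,0,0]
    - [0,0,0]
    - [0,0,0]
    - [0,0,0]
    - [0,0,0]
    - [0,0,0]
  delta_pos:
    - [0,0,-0.02]
    - [0,0,-0.03]
    - [0,0,-0.03]
    - [0,0,-0.03]
    - [-0.03,0,0]
    - [-0.04,0,0]
    - [-0.04,0,0]
    - [-0.04,0,0]
    - [-0.04,0,0]
    - [-0.04,0,0]
    - [-0.04,0,0]
    - [-0.04,0,0]
    - [-0.03,0,0]
    - [0,0,0]
  gripper: [0.0854,0.0854,0.0854,0.0854,0.0854,0.0854,0.0854,0.0854,0.0854,0.0854,0.0854,0.0854,0.0854,0.0854]

```text
time: 6.78
tool_pos: [0.643, -0.3028, 0.1284]
tcp_rot: [2.057, 2.37, -0.002]
wrist_force: [-0.2, 0.2, -0.1]
width: 1.001
grip_force: 0.0
```

```bash
python3 - <<'E'
from h import *
tool()
A=vision.read_camera("top");b=vision.read_camera("side")
look(A,60)
a=cv2.resize(A[140:275,258:400],None,fx=3,fy=3,interpolation=2);b=cv2.resize(b[150:285,240:395],None,fx=3,fy=3,interpolation=2)
cv2.imwrite("pics/s2.png",np.hstack([a,b[:405]])[:,:,::-1][:,:800])
E
```

```text
t 6.78 tray xy [  20.2 -265. ] z 128.4 F [-0.2  0.2 -0.1] w 85.4 grip 0.0
tool axes in tray (cols)
 [[ 0.004  1.     0.001]
 [ 1.    -0.004 -0.004]
 [-0.004  0.001 -1.   ]]
area 699 uv [293.4 200.8] centroid z33 [19.4 78.9] z55 [[13.2 78.1]] x [-2.9 43.4] y [ 18.  123.8]
area 38 uv [329.2 194.5] centroid z33 [22.5 -9.6] z55 [[16.3 -8.6]] x [ 1.2 41.9] y [-12.2  -7. ]
area 704 uv [349.7 191.8] centroid z33 [ 21.8 -60.4] z55 [[ 15.5 -58.2]] x [-1.9 44.4] y [-121.5  -15.4]
```

View pics/s2.png

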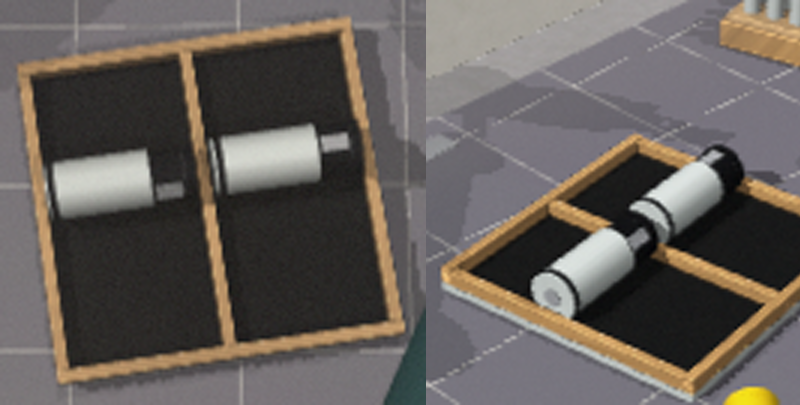

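The tab now shows in the top view at about pixel (314,203), leaning back toward −x, and the cell is nearly level with the finished one. I'll compute its lean from the ray, using the finished tab as the zero reference.

```bash
cat >>h.py <<'E'
from scipy.optimize import brentq
def lean(im,lane,xc,yt,thr=60):
    "tab lean (deg, + = towards +x) and axis: band strip around tray y=yt"
    g=im.max(2).astype(float); v,u=np.mgrid[140:275,258:400]; uv=np.c_[u.ravel(),v.ravel()].astype(float)
    P=totray(cast("top",uv,.050)); gg=g[v.ravel(),u.ravel()]
    k=(abs(P[:,1]-yt)<.010)&(abs(P[:,0]-xc)<.026)&(gg>thr)
    w=gg[k]-30; c=(uv[k]*w[:,None]).sum(0)/w.sum()
    f=lambda t: totray(cast("top",c,.033+.0225*np.cos(t)))[0,0]-xc-.0225*np.sin(t)
    ts=np.linspace(-1.75,1.2,300); s=[f(t) for t in ts]
    r=[np.degrees(brentq(f,ts[i],ts[i+1])) for i in range(299) if s[i]*s[i+1]<0]
    print("tab px",np.round(c,1),"n",k.sum(),"y",np.round(totray(cast("top",c,.05))*1000,1),"lean",np.round(r,1))
E
python3 - <<'E'
from h import *
im=vision.read_camera("top")
for thr in(60,85):
    lean(im,1,.0194,.066-.038,thr); lean(im,-1,.0218,-.068-.038,thr)
E
```

```text
tab px [314.7 203. ] n 45 y [[ 2.1 28.6]] lean [-48.2]
tab px [368.8 187.1] n 51 y [[  22. -106.]] lean [-3.4]
tab px [314.6 203. ] n 36 y [[ 2.  28.7]] lean [-48.5]
tab px [368.8 187.1] n 46 y [[  22.1 -106. ]] lean [-3.2]
```

Request:
jog_arm:
  turn:
    - [0,0,0]
    - [0,0,0]
    - [0,0,0]
    - [0,0,0]
    - [0,0,0]
    - [0,0,0]
    - [0,0,0]
    - [0,0,0]
    - [0,0,0]
    - [0,0,0]
    - [0,0,0]
    - [0,0,0]
    - [0,0,0]
    - [0,0,0]
    - [0,0,0]
    - [0,0,0]
    - [0,0,0]
    - [0,0,0]
  delta_pos:
    - [0.03,0,0]
    - [0.04,0,0]
    - [0.04,0,0]
    - [0.04,0,0]
    - [0.04,0,0]
    - [0.04,0,0]
    - [0.04,0,0]
    - [0.04,0,0]
    - [0.034,0,0]
    - [0,0,0]
    - [0,0,0.03]
    - [0,0,0.03]
    - [0,0,0.03]
    - [0,0,0.02]
    - [0,0,0]
    - [0,0,0]
    - [0,0,0]
    - [0,0,0]
  gripper: [0.0854,0.0854,0.0854,0.0854,0.0854,0.0854,0.0854,0.0854,0.0854,0.0854,0.0854,0.0854,0.0854,0.0854,0.075,0.065,0.054,0.052]

```text
time: 8.43
tool_pos: [0.5946, 0.0445, 0.0206]
tcp_rot: [2.052, 2.375, 0.004]
wrist_force: [0.6, -0.6, -0.0]
width: 0.608
grip_force: 0.0
```

```bash
python3 -c "
from h import *
tool()"
```

```text
t 8.43 tray xy [22.4 85.6] z 20.6 F [ 0.6 -0.6 -0. ] w 51.9 grip 0.0
tool axes in tray (cols)
 [[-0.001  1.     0.004]
 [ 1.     0.001 -0.   ]
 [-0.     0.004 -1.   ]]
```

Request:
jog_arm:
  turn:
    - [0,0,0]
    - [0,0,0]
    - [0,0,0]
    - [0,0,0]
    - [0,0,0]
    - [0,0,0]
    - [0,0,0]
    - [0,0,0]
    - [0,0,0]
    - [0,0,0]
    - [0,0,0]
    - [0,0,0]
  delta_pos:
    - [0,0.002,0]
    - [0,0.003,0]
    - [0,0.003,0]
    - [0,0.003,0]
    - [0,0.003,0]
    - [0,0.0015,0]
    - [0,0,0]
    - [0,0,0]
    - [0,0,0]
    - [0,0,0]
    - [0,0,0]
    - [0,0,0]
  gripper: [0.052,0.052,0.052,0.052,0.052,0.052,0.05,0.048,0.046,0.045,0.044,0.044]
  grip_force: 20

```text
time: 9.43
tool_pos: [0.6084, 0.0465, 0.0184]
tcp_rot: [2.054, 2.377, 0.001]
wrist_force: [1.3, 0.5, 1.6]
width: 0.529
grip_force: 20.4
```

```bash
python3 -c "
from h import *
tool()"
```

```text
t 9.43 tray xy [36.3 85.5] z 18.4 F [1.3 0.5 1.6] w 45.2 grip 20.412129163742065
tool axes in tray (cols)
 [[-0.001  1.     0.001]
 [ 1.     0.001 -0.   ]
 [-0.     0.001 -1.   ]]
```

Request:
jog_arm:
  turn:
    - [0,0,0]
    - [0,0,0]
    - [0,0,0]
    - [0,0,0]
    - [0,0,0]
    - [0,0,0]
    - [0,0,0]
    - [0,0,0]
    - [0,0,0]
    - [0,0,0]
    - [0,0,0]
    - [0,0,0]
  delta_pos:
    - [0,-0.002,0]
    - [0,-0.003,0]
    - [0,-0.003,0]
    - [0,-0.003,0]
    - [0,-0.002,0]
    - [0,-0.0015,0]
    - [0,0,0]
    - [0,0,0]
    - [0,0,0]
    - [0,0,0]
    - [0,0,0]
    - [0,0,0]
  gripper: [0.044,0.044,0.044,0.044,0.044,0.044,0.044,0.044,0.048,0.055,0.07,0.0854]

```text
time: 10.43
tool_pos: [0.5934, 0.0443, 0.018]
tcp_rot: [-2.054, -2.377, 0.001]
wrist_force: [0.1, 0.2, -0.2]
width: 0.904
grip_force: 0.0
```

Request:
jog_arm:
  turn:
    - [0,0,0]
    - [0,0,0]
    - [0,0,0]
    - [0,0,0]
    - [0,0,0]
    - [0,0,0]
    - [0,0,0]
    - [0,0,0]
    - [0,0,0]
    - [0,0,0]
    - [0,0,0]
    - [0,0,0]
    - [0,0,0]
    - [0,0,0]
    - [0,0,0]
  delta_pos:
    - [0,0,0]
    - [0,0,-0.02]
    - [0,0,-0.03]
    - [0,0,-0.03]
    - [0,0,-0.03]
    - [-0.03,0,0]
    - [-0.04,0,0]
    - [-0.04,0,0]
    - [-0.04,0,0]
    - [-0.04,0,0]
    - [-0.04,0,0]
    - [-0.04,0,0]
    - [-0.04,0,0]
    - [-0.03,0,0]
    - [0,0,0]
  gripper: [0.0854,0.0854,0.0854,0.0854,0.0854,0.0854,0.0854,0.0854,0.0854,0.0854,0.0854,0.0854,0.0854,0.0854,0.0854]

```text
time: 11.68
tool_pos: [0.6434, -0.2987, 0.1283]
tcp_rot: [2.057, 2.37, -0.002]
wrist_force: [0.7, 0.7, 0.7]
width: 0.997
grip_force: 0.0
```

```bash
python3 - <<'E'
from h import *
tool()
A=vision.read_camera("top");b=vision.read_camera("side")
look(A,60)
lean(A,1,.0204,.028); lean(A,-1,.0218,-.106)
a=cv2.resize(A[140:275,258:400],None,fx=3,fy=3,interpolation=2);b=cv2.resize(b[150:285,240:395],None,fx=3,fy=3,interpolation=2)
cv2.imwrite("pics/s3.png",np.hstack([a,b[:405]])[:,:,::-1][:,:800])
E
```

```text
t 11.68 tray xy [  21.2 -261. ] z 128.3 F [0.7 0.7 0.7] w 85.1 grip 0.0
tool axes in tray (cols)
 [[ 0.004  1.     0.001]
 [ 1.    -0.004 -0.003]
 [-0.003  0.001 -1.   ]]
area 710 uv [293.6 199.7] centroid z33 [22.2 78.1] z55 [[16.  77.3]] x [-1.  45.2] y [ 17.5 123.8]
area 743 uv [348.6 191.9] centroid z33 [ 21.9 -57.7] z55 [[ 15.7 -55.5]] x [-1.6 44.4] y [-121.5   -7. ]
tab px [313.7 196.2] n 53 y [[18.9 28.7]] lean [-7.6]
tab px [368.8 187.1] n 51 y [[  22. -106.]] lean [-3.4]
```

View pics/s3.png

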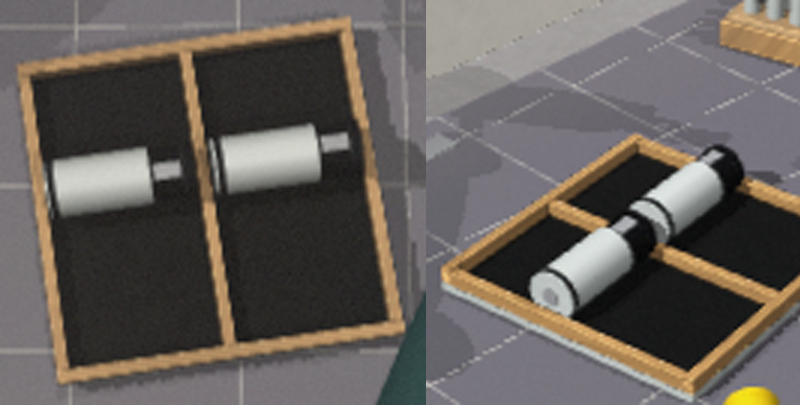

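The tab at pixel (313.7,196.2) is almost up and the cell is in line within about 1 mm. Compared with the finished cell it still leans about 9° backward. One small correction: roll 4.5 mm forward, then slide back gripped.

Request:
jog_arm:
  turn:
    - [0,0,0]
    - [0,0,0]
    - [0,0,0]
    - [0,0,0]
    - [0,0,0]
    - [0,0,0]
    - [0,0,0]
    - [0,0,0]
    - [0,0,0]
    - [0,0,0]
    - [0,0,0]
    - [0,0,0]
    - [0,0,0]
    - [0,0,0]
    - [0,0,0]
    - [0,0,0]
    - [0,0,0]
    - [0,0,0]
  delta_pos:
    - [0.03,0,0]
    - [0.04,0,0]
    - [0.04,0,0]
    - [0.04,0,0]
    - [0.04,0,0]
    - [0.04,0,0]
    - [0.04,0,0]
    - [0.04,0,0]
    - [0.032,0,0]
    - [0,0,0]
    - [0,0,0.03]
    - [0,0,0.03]
    - [0,0,0.03]
    - [0,0,0.02]
    - [0,0,0]
    - [0,0,0]
    - [0,0,0]
    - [0,0,0]
  gripper: [0.0854,0.0854,0.0854,0.0854,0.0854,0.0854,0.0854,0.0854,0.0854,0.0854,0.0854,0.0854,0.0854,0.0854,0.075,0.065,0.054,0.052]

```text
time: 13.28
tool_pos: [0.5953, 0.0466, 0.0205]
tcp_rot: [2.052, 2.375, 0.004]
wrist_force: [-0.2, 1.1, -0.6]
width: 0.613
grip_force: 0.0
```

```bash
python3 -c "
from h import *
tool()"
```

```text
t 13.28 tray xy [23.4 87.5] z 20.5 F [-0.2  1.1 -0.6] w 52.4 grip 0.0
tool axes in tray (cols)
 [[-0.001  1.     0.004]
 [ 1.     0.001 -0.   ]
 [-0.     0.004 -1.   ]]
```

Request:
jog_arm:
  turn:
    - [0,0,0]
    - [0,0,0]
    - [0,0,0]
    - [0,0,0]
    - [0,0,0]
    - [0,0,0]
    - [0,0,0]
    - [0,0,0]
    - [0,0,0]
    - [0,0,0]
  delta_pos:
    - [0,0.001,0]
    - [0,0.0015,0]
    - [0,0.0015,0]
    - [0,0,0]
    - [0,0,0]
    - [0,0,0]
    - [0,0,0]
    - [0,0,0]
    - [0,0,0]
    - [0,0,0]
  gripper: [0.052,0.052,0.052,0.051,0.05,0.048,0.046,0.045,0.044,0.044]
  grip_force: 20

```text
time: 14.12
tool_pos: [0.5975, 0.0469, 0.0184]
tcp_rot: [2.054, 2.377, -0.0]
wrist_force: [-0.4, 0.2, 2.2]
width: 0.529
grip_force: 20.2
```

```bash
python3 -c "
from h import *
tool()"
```

```text
t 14.12 tray xy [25.6 87.5] z 18.4 F [-0.4  0.2  2.2] w 45.2 grip 20.183241069316864
tool axes in tray (cols)
 [[-0.001  1.     0.   ]
 [ 1.     0.001 -0.   ]
 [-0.     0.    -1.   ]]
```

Slide back 4.5 mm to 21.1, release, and look.

Request:
jog_arm:
  turn:
    - [0,0,0]
    - [0,0,0]
    - [0,0,0]
    - [0,0,0]
    - [0,0,0]
    - [0,0,0]
    - [0,0,0]
    - [0,0,0]
    - [0,0,0]
    - [0,0,0]
  delta_pos:
    - [0,-0.0015,0]
    - [0,-0.0015,0]
    - [0,-0.0015,0]
    - [0,0,0]
    - [0,0,0]
    - [0,0,0]
    - [0,0,0]
    - [0,0,0]
    - [0,0,0]
    - [0,0,0]
  gripper: [0.044,0.044,0.044,0.044,0.044,0.044,0.048,0.055,0.07,0.0854]

```text
time: 14.95
tool_pos: [0.5924, 0.0462, 0.0179]
tcp_rot: [-2.053, -2.376, 0.001]
wrist_force: [-0.0, 0.4, 0.2]
width: 0.902
grip_force: 0.0
```

Request:
jog_arm:
  turn:
    - [0,0,0]
    - [0,0,0]
    - [0,0,0]
    - [0,0,0]
    - [0,0,0]
    - [0,0,0]
    - [0,0,0]
    - [0,0,0]
    - [0,0,0]
    - [0,0,0]
    - [0,0,0]
    - [0,0,0]
    - [0,0,0]
    - [0,0,0]
    - [0,0,0]
  delta_pos:
    - [0,0,0]
    - [0,0,-0.02]
    - [0,0,-0.03]
    - [0,0,-0.03]
    - [0,0,-0.03]
    - [-0.03,0,0]
    - [-0.04,0,0]
    - [-0.04,0,0]
    - [-0.04,0,0]
    - [-0.04,0,0]
    - [-0.04,0,0]
    - [-0.04,0,0]
    - [-0.04,0,0]
    - [-0.03,0,0]
    - [0,0,0]
  gripper: [0.0854,0.0854,0.0854,0.0854,0.0854,0.0854,0.0854,0.0854,0.0854,0.0854,0.0854,0.0854,0.0854,0.0854,0.0854]

```text
time: 16.2
tool_pos: [0.6426, -0.2967, 0.1283]
tcp_rot: [2.057, 2.37, -0.002]
wrist_force: [0.5, 0.4, 0.3]
width: 0.999
grip_force: 0.0
```

```bash
python3 - <<'E'
from h import *
tool()
A=vision.read_camera("top");b=vision.read_camera("side")
look(A,60)
lean(A,1,.0218,.028); lean(A,-1,.0218,-.106)
a=cv2.resize(A[140:275,258:400],None,fx=3,fy=3,interpolation=2);b=cv2.resize(b[150:285,240:395],None,fx=3,fy=3,interpolation=2)
cv2.imwrite("pics/s4.png",np.hstack([a,b[:405]])[:,:,::-1][:,:800])
E
```

```text
t 16.2 tray xy [  20.6 -259. ] z 128.3 F [0.5 0.4 0.3] w 85.3 grip 0.0
tool axes in tray (cols)
 [[ 0.004  1.     0.001]
 [ 1.    -0.004 -0.003]
 [-0.003  0.001 -1.   ]]
area 712 uv [293.5 199.5] centroid z33 [22.6 78.3] z55 [[16.4 77.4]] x [-1.1 45.2] y [ 17.5 123.8]
area 743 uv [348.6 192. ] centroid z33 [ 21.8 -57.7] z55 [[ 15.6 -55.5]] x [-1.6 44.1] y [-121.5   -7. ]
tab px [313.5 194.5] n 52 y [[23.1 28.5]] lean [-0.6]
tab px [368.8 187.1] n 52 y [[  22. -106.]] lean [-3.5]
```

View pics/s4.png

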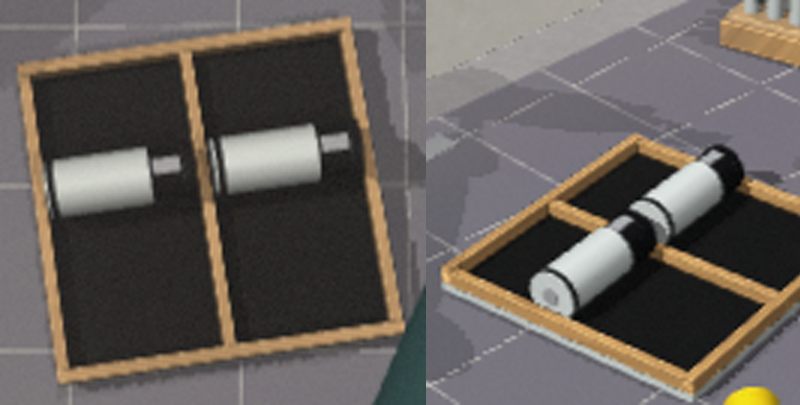

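The tab at (313.5,194.5) now leans within about 3° of the finished cell's, and the axes agree within about 1 mm. The arm is clear of everything, so I'm handing the job in.

```bash
python3 -c "
from workcell import ticket
print(ticket.finish_job())"
```

```text
the job is handed in; nothing more can be done
None
```

I handed the job in: by my last camera measurement the cell's tab is up within about 3° of the finished cell's, and the two axes are in line within about 1 mm. The verdict was not shown. I rolled the cell between the fingertips, but the final lining-up was two short gripped slides (about 15 and 5 mm) along the lane floor.

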